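# Set the printing screen's gap with a flat gauge blade

### The arm

A 7-joint arm with a two-finger parallel gripper is mounted at the origin on the work surface. World frame = base frame: x ahead of the robot, y to its left, z up, the work surface at z = 0. Lengths are in m, angles in rad, forces in N, time in s.
With the tool pointing down it reaches from about 0.425 to 0.825 m from the base axis. Payload 3.6 kg.
Tool frame: the origin (TCP) lies where the fingers leave the gripper's body, on its centre line; the fingertips stand 73 mm ahead of it and the grasp point (between the pads) lies 54 mm ahead of it; x points along the fingers, y is the direction in which the jaws open and shut, and the axes are right-handed (so a half turn about x gives the same grasp; the last joint's range is limited). The gripper opens to 85 mm and grips with 20 to 120 N. Pads are 22 mm wide; open, the fingers measure 114 mm over their backs; the gripper's body (76 mm by 85 mm) begins 54 mm behind the grasp point. The pads swing forward as they close: fully open they stand 13 mm farther back than shut.
Start: joints at [1.224, 0.615, -0.013, 1.423, 0.008, 1.103, -0.04], TCP at [0.204, -0.617, 0.304] pointing down, gripper open.
Joint ranges: [-3.12, 3.12], [-0.3, 2.06], [-1.34, 1.32], [0.26, 2.42], [-1.36, 4.5], [0.01, 1.98], [-2.84, 2.84]. Speed limits (rad/s): [2.79, 2.79, 3.14, 3.14, 3.14, 3.14, 3.14].

### API

Orientations are given as a unit quaternion [x, y, z, w].
In Python, from station import arm, snapshot, camera_info, ticket gives the robot as it stands. Calls block until the motion is done:
- arm.movep(position, orientation): joint-space move of the TCP to a pose.
- arm.line_to(position, velocity=0.15, ori=None): straight line of the TCP; ori=None keeps the orientation; velocity is the mean speed in m/s.
- arm.move_j(angles): joint-space move.
- arm.move_gripper(opening, effort=None): opening from 0.0 (shut) to 1.0 (fully open); effort is the grip in N (None keeps the last); returns when the fingers have stopped.
- arm.pause(seconds).
- arm.ik(position, orientation): joint angles nearest the present ones, or None.
- snapshot(name): name is "side" or "top" or "wrist"; returns the picture (480x640x3 uint8, blue, green, red); there is no depth.
- camera_info(name): a dict with "fx", "fy", "cx", "cy" (pixels), "R" (3x3) and "t" (3): a world point X has camera coordinates R X + t; the wrist camera has in their place "T_tool_cam" (4x4, takes a point from camera to tool coordinates, whose origin is the TCP and whose axes are the tool frame's). Camera axes: x right, y down, z forward; pixel columns grow to the right and rows downward; lengths in m; the calibration is good to about 2 mm. A picture is of the moment at which its call begins: read the wrist's pose just before it. camera_info takes no time and is no camera call.
A pose or a line that the arm cannot do raises arm.MotionError and nothing moves.
- ticket.finish_job(): hands the job in, once; it reports no verdict.
Readings, each from a call of its own:
- arm.read_time(): time.
- arm.read_joint_positions(): joint angles.
- arm.read_dq(): joint speeds.
- arm.read_effort(): joint torques, N m.
- arm.read_tool_pos(): TCP position.
- arm.read_eef_rot(): TCP orientation.
- arm.read_ft_force(): force on the tool from outside, world axes, zero at the start.
- arm.read_wrist_torque(): the same for the moment, N m.
- arm.read_opening(): opening from 0.0 (shut) to 1.0 (fully open).
Only numpy, scipy, OpenCV 4.12 (cv2) and the standard library are available. Lean on these libraries where they do the work, as an engineer would, in place of code of your own. Each camera call takes 0.05 s, during which the arm holds its last target.

### The job

Draw the gauge out from under the low wooden shelf by its blade, lay it down on the bench and let go, then take it again by its handle. Slide the blade gently into the gap of the little printing press, between the two steel stops, until its handle shoulders are fully home against both stops, and leave it there. Then turn the clamp knob on top of the press clockwise all the way so that the screen frame comes down and nips the blade; leave the jars, pots, brush, squeegee and tape where they are.

Things in the scene. Friction and masses are not known exactly. Their poses are not given: they have to be found in the camera images.
- gauge: loose flat gauge, about 0.1 kg: bare aluminium blade 100 long x 40 wide x 6 mm thick, then a grey plastic handle 65 x 60 x 18 mm, standing out 10 mm on each side of the blade (the shoulders); flat common underside. Origin: underside, mid-width, at the shoulder; +x along the blade to its tip. Starts flat on the bench, handle and 10 to 25 mm of blade under the low shelf. Balances about 18 mm ahead of the shoulder
- gauge_handle (a point): centre of the gauge's handle, half-way up (9 mm above the underside), 32.5 mm behind the shoulder; the handle is 60 mm wide across y; axes as the gauge
- gauge_blade (a point): point of the blade 20 mm short of its tip, half-way up (3 mm above the underside), blade 40 mm wide across y; axes as the gauge
- gauge_shoulder (a point): the same point as the gauge's origin, at the shoulder
- riser: fixed low wooden shelf, 160 deep (x) x 200 wide (y) x 46 mm high, two small pots on it; top board 12 mm thick, 34 mm clear beneath, closed at back and sides, open to its -x side. Origin: bench level, under its middle; the open front edge is at x = -80 mm
- riser_front (a point): middle of the shelf's open front edge, on its top face; axes as the shelf
- press: fixed small screen-printing press, base 220 x 200 mm. Plywood platen 165 (x) x 160 mm, 20 mm thick, top 70 mm above the bench, front edge at x = -120 mm. On its front edge, flush, two steel stops 20 deep x 22 wide x 8 mm high with a 46 mm opening between them for the blade. Knob top at 164 mm. Origin: bench level, under its middle; +x is the way the blade is pushed in
- press_mouth (a point): middle of the platen's front top edge, between the stops: where the gauge's shoulder origin is when fully home (the handle then hangs free in front of the platen); axes as the press
- screen: aluminium screen frame (190 mm wide, bars 22 mm high, mesh inside, its underside flat) over the platen, which slides straight up and down on the press's rear column. It goes down 4 mm per radian of the clamp knob through a spring (10 N at most on the blade), so the knob can be turned fully also with the 6 mm blade in the gap; with the knob fully open the gap over the platen is 9 mm
- screen_lip (a point): middle of the lower front edge of the screen frame, 25 mm behind the platen's front edge; its height over the platen's top (70 mm) is the gap: 8.2 to 9 mm at the start
- clamp (a joint): angle of the clamp knob, rad: 0 is open, grows clockwise as seen from above, end stop at 1.4; it starts at 0 to 0.2. It stays where it is left (friction about 0.15 N m)
- clamp_grip (a point): on the knob's upright axis, 10 mm below its top. The knob is a black bar 64 long x 14 wide, standing 28 mm high on a round steel foot 56 mm across, on top of the press's rear column; x runs along the bar and turns with it
- white_jar: large white paint jar 68 mm across, 130 mm tall, standing at the far side of the bench; to be left alone; origin at its underside
- violet_jar: dark paint jar 62 mm across, 110 mm tall, beside the white jar; to be left alone; origin at its underside
- squeegee: wooden squeegee 160 mm long lying on the bench; to be left alone; origin at its underside
- brush: paint brush about 160 mm long lying on the near side; to be left alone; origin at its underside
- tape_roll: roll of tape 90 mm across, 24 mm high, lying flat on the near side; to be left alone; origin at its underside
- pot_a: small pot 40 mm across, 45 mm tall, standing on the low shelf; to be left alone; origin at its underside
- pot_b: small pot 40 mm across, 45 mm tall, standing on the low shelf; to be left alone; origin at its underside
Not all that is in view belongs to the job. Leave any purple look-alike of the gauge alone.

How it is judged:
By the outcome, as a careful person would: the job done as asked, in the order asked, and still so for the second after the job is handed in, with the robot touching nothing.
It also fails if it takes over 72 s, if anything falls off the work surface, if the arm or the gripper's body presses on something with over 40 N, if the wrist force passes 120 N, or if a joint passes its speed limit or range.

## Working session

There is one attempt and no reset: what is moved stays moved. The work goes in short steps, each a Python script; the robot and the scene stay as the last script left them, time stands still between calls to the robot, and variables do not carry over. Pictures are saved under pics/ and viewed, and the job is handed in when it is done.

```bash
ls; mkdir -p pics; python3 - <<'E'
from station import arm, snapshot, camera_info, ticket
import cv2
for n in ["side","top","wrist"]:
    cv2.imwrite(f"pics/{n}0.png",snapshot(n)); 
    c=camera_info(n); print(n,{k:(v.round(4).tolist() if hasattr(v,'round') and hasattr(v,'tolist') else v) for k,v in c.items()})
print(arm.read_time(),arm.read_tool_pos(),arm.read_eef_rot(),arm.read_opening())
E
```

```text
pics
side {'fx': 480.33585337112953, 'fy': 480.33585337112953, 'cx': 319.6122140380036, 'cy': 234.7477043633833, 'R': [[-0.9709, -0.2395, 0.0009], [-0.1758, 0.7102, -0.6817], [0.1627, -0.662, -0.7316]], 't': [0.479, 0.121, 1.1957]}
top {'fx': 593.9247078942338, 'fy': 593.9247078942338, 'cx': 315.72736260477814, 'cy': 244.7015978766969, 'R': [[0.0101, -0.9999, -0.0008], [-0.9955, -0.01, -0.0939], [0.0939, 0.0018, -0.9956]], 't': [0.0164, 0.4998, 1.5715]}
wrist {'fx': 392.4081694800692, 'fy': 392.4081694800692, 'cx': 314.1309971485879, 'cy': 240.16966588752945, 'T_tool_cam': [[-0.0001, -0.2848, 0.9586, -0.0701], [1.0, 0.0007, 0.0003, 0.0001], [-0.0007, 0.9586, 0.2848, -0.073], [0.0, 0.0, 0.0, 1.0]]}
0.15 [ 0.20423602 -0.61660775  0.30300398] [-0.69796132 -0.11329916  0.69820421 -0.11191148] 1.005506373498081
```

View pics/side0.png

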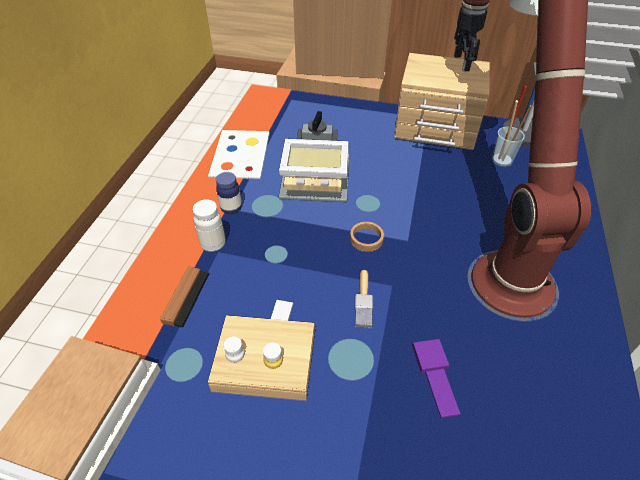

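View pics/top0.png

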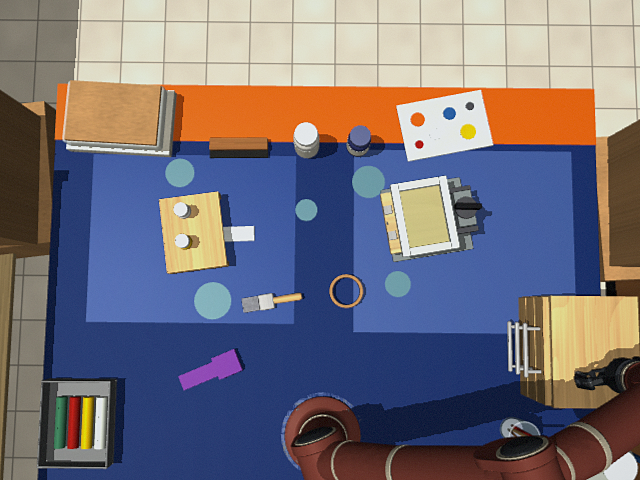

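View pics/wrist0.png

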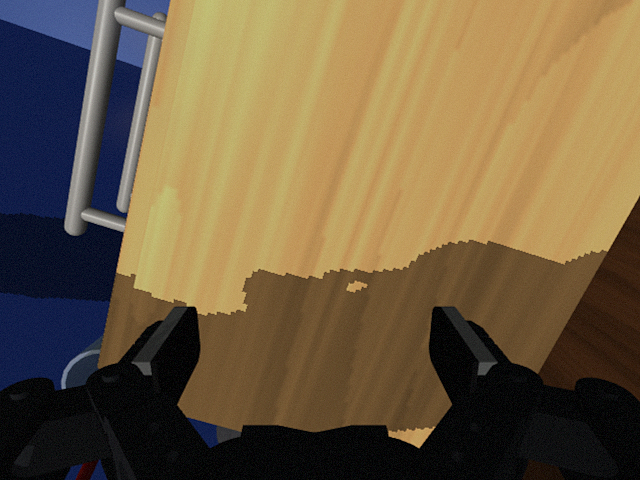

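```bash
cat > h.py <<'E'
from station import arm, snapshot, camera_info, ticket
import numpy as np, cv2, time
from scipy.spatial.transform import Rotation as Ro
def cam(n, pose=None):
    c=camera_info(n); K=np.array([[c['fx'],0,c['cx']],[0,c['fy'],c['cy']],[0,0,1.]])
    if n!='wrist': return K,np.array(c['R']),np.array(c['t'])
    p,q=pose; T=np.eye(4); T[:3,:3]=Ro.from_quat(q).as_matrix(); T[:3,3]=p
    M=np.linalg.inv(T@np.array(c['T_tool_cam'])); return K,M[:3,:3],M[:3,3]
def ray(C,uv):
    K,R,t=C; d=R.T@np.linalg.inv(K)@np.array([uv[0],uv[1],1.]); return -R.T@t,d
def onz(C,uv,z):
    o,d=ray(C,uv); return o+d*(z-o[2])/d[2]
def proj(C,X):
    K,R,t=C; x=K@(R@np.array(X)+t); return x[:2]/x[2]
def tri(C1,u1,C2,u2):
    o1,d1=ray(C1,u1);o2,d2=ray(C2,u2);A=np.c_[d1,-d2];s=np.linalg.lstsq(A,o2-o1,rcond=None)[0]
    a=o1+d1*s[0];b=o2+d2*s[1];return (a+b)/2,np.linalg.norm(a-b)
def down(yaw):
    # tool x down, tool y (jaws) along world angle yaw
    x=np.array([0,0,-1.]);y=np.array([np.cos(yaw),np.sin(yaw),0]);z=np.cross(x,y)
    return Ro.from_matrix(np.c_[x,y,z]).as_quat()
def pose(): return np.array(arm.read_tool_pos()),np.array(arm.read_eef_rot())
def wsnap(f):
    p=pose(); im=snapshot('wrist'); cv2.imwrite(f,im); np.savez(f[:-4]+'.npz',p=p[0],q=p[1]); return cam('wrist',p),im
def wload(f):
    d=np.load(f[:-4]+'.npz'); return cam('wrist',(d['p'],d['q'])),cv2.imread(f)
E
python3 - <<'E'
from h import *
im=cv2.imread('pics/top0.png')
a=cv2.resize(im[180:290,150:270],None,fx=5,fy=5,interpolation=cv2.INTER_CUBIC);cv2.imwrite('pics/t_r.png',a)
a=cv2.resize(im[165:270,370:500],None,fx=5,fy=5,interpolation=cv2.INTER_CUBIC);cv2.imwrite('pics/t_p.png',a)
im=cv2.imread('pics/side0.png')
a=cv2.resize(im[105:205,270:360],None,fx=6,fy=6,interpolation=cv2.INTER_CUBIC);cv2.imwrite('pics/s_p.png',a)
C=cam('top');print(onz(C,(240,233),.006),onz(C,(387,222),.07),onz(C,(467,206),.164))
print(Ro.from_quat(arm.read_eef_rot()).as_matrix().round(3))
E
```

```text
[0.53118927 0.22781167 0.006     ] [ 0.55677697 -0.16447817  0.07      ] [ 0.585858  -0.3503358  0.164    ]
[[-0.001  0.314 -0.949]
 [ 0.002 -0.949 -0.314]
 [-1.    -0.002  0.   ]]
```

View pics/t_r.png

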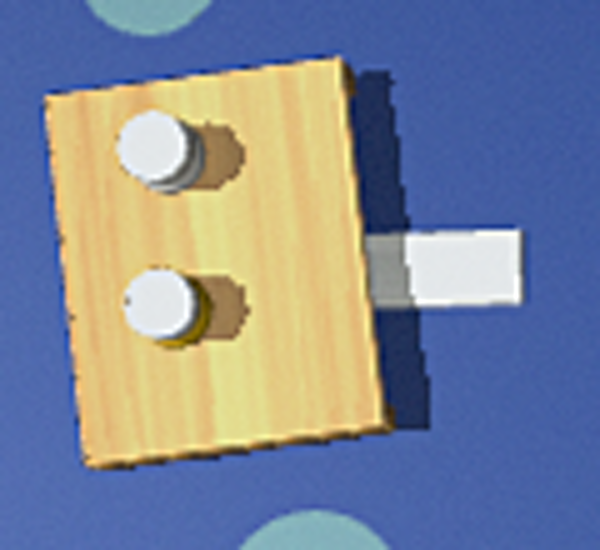

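View pics/t_p.png

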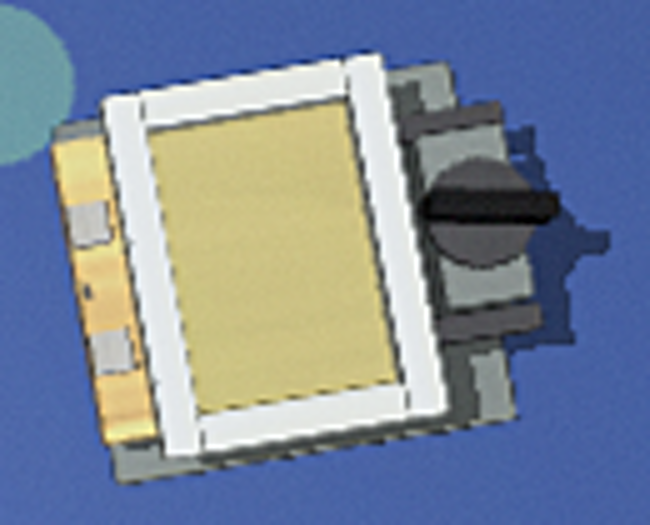

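View pics/s_p.png

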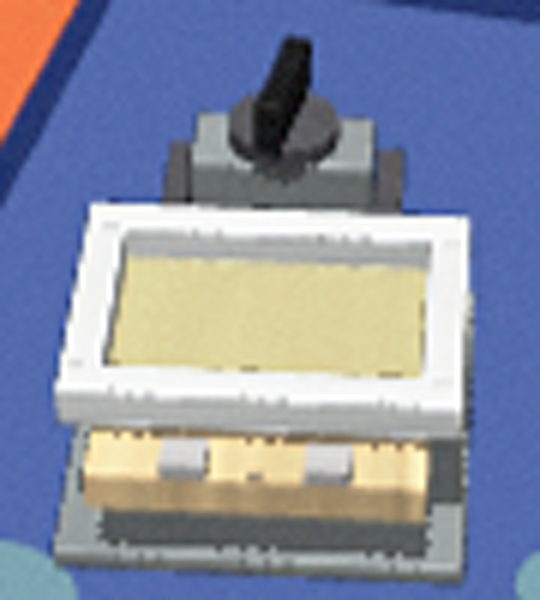

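```bash
python3 - <<'E'
from h import *
q=down(np.deg2rad(9.3))
print(arm.ik([.557,-.17,.30],q)); print(arm.ik([.53,.21,.28],down(.02)))
arm.movep([.557,-.17,.30],q); print(arm.read_time()); wsnap('pics/w_press.png')
arm.movep([.53,.21,.27],down(.02)); print(arm.read_time()); wsnap('pics/w_blade.png')
print(pose(), arm.read_joint_positions())
E
```

```text
[ 0.54685087  0.5472824  -0.46069435  1.62335364  0.27236259  1.03522371
  0.1667089 ]
[ 0.10850384  0.65234893 -0.87661708  1.67720401  0.55715348  1.08086188
 -0.91888097]
2.2
3.675
(array([0.53097414, 0.20794246, 0.26992434]), array([ 0.49563682,  0.5036757 , -0.49606012,  0.50455851])) [-0.13157813  0.55891226 -0.44121875  1.69679324  0.28386177  0.9497897
 -0.66409768]
```

View pics/w_press.png

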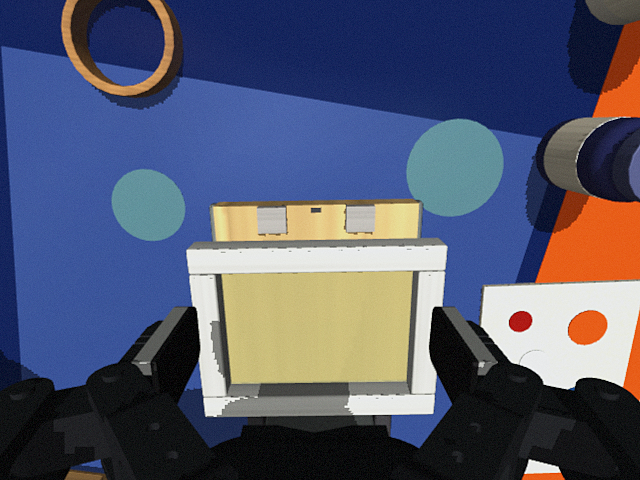

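View pics/w_blade.png

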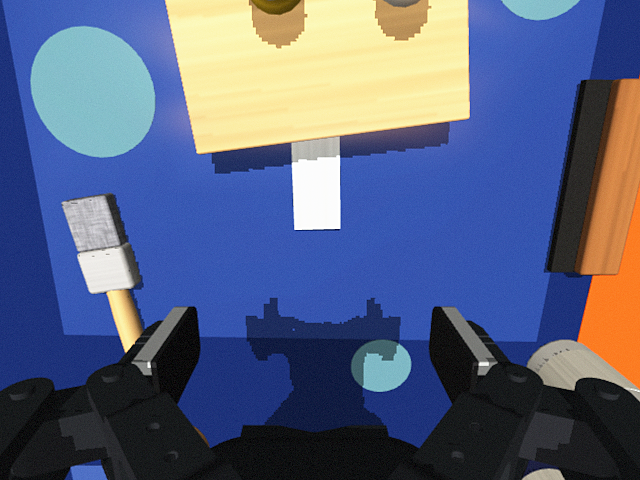

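```bash
python3 - <<'E'
from h import *
C,im=wload('pics/w_blade.png')
# blade
hsv=cv2.cvtColor(im,cv2.COLOR_BGR2HSV)
roi=np.zeros(im.shape[:2],np.uint8); roi[125:245,275:360]=1
m=((hsv[...,1]<60)&(hsv[...,2]>90)&(roi>0)).astype(np.uint8)
c=max(cv2.findContours(m,0,2)[0],key=cv2.contourArea); r=cv2.minAreaRect(c); print(r)
ys=np.arange(165,225); L=[];Rr=[]
for v in ys:
    u=np.where(m[v])[0]; L.append(onz(C,(u[0]-.0,v),.006)[:2]); Rr.append(onz(C,(u[-1]+1.,v),.006)[:2])
L=np.array(L);Rr=np.array(Rr)
us=np.arange(300,335); T=np.array([onz(C,(u+.5,np.where(m[:,u])[0][-1]+1.),.006)[:2] for u in us])
for n,P in(("L",L),("R",Rr)):
    k=np.polyfit(P[:,1],P[:,0],1); print(n,k,P.mean(0))
print("tip",T.mean(0), np.polyfit(T[:,0],T[:,1],1))
# shelf front corners top z=.046
for uv in((199,154),(470,119)): print(onz(C,uv,.046), onz(C,uv,.034))
Ct=cam('top'); print("top tip",[onz(Ct,u,.006) for u in((254,225.8),(254.4,240.4))])
# press
C,im=wload('pics/w_press.png')
cv2.imwrite('pics/wp_z.png',cv2.resize(im[190:280,180:460],None,fx=2.85,fy=2.85,interpolation=cv2.INTER_CUBIC))
cv2.imwrite('pics/wp_m.png',cv2.resize(im[190:250,245:390],None,fx=5.5,fy=5.5,interpolation=cv2.INTER_CUBIC))
E
```

```text
((315.0, 182.5), (93.0, 48.0), 90.0)
L [-0.04179637  0.5225977 ] [0.5133457  0.22135907]
R [-0.03664036  0.56176661] [0.55362981 0.22207208]
tip [0.53494541 0.19068946] [0.05770785 0.15981891]
[0.44632601 0.25737495 0.046     ] [0.44289873 0.25642366 0.034     ]
[0.64185952 0.28538131 0.046     ] [0.64641627 0.28557358 0.034     ]
top tip [array([0.55130222, 0.19011542, 0.006     ]), array([0.51135089, 0.18823356, 0.006     ])]
```

View pics/wp_z.png

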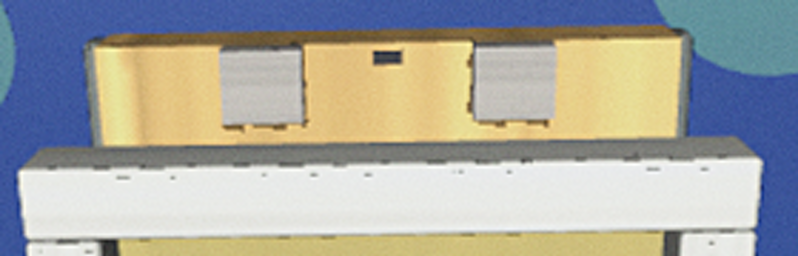

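View pics/wp_m.png

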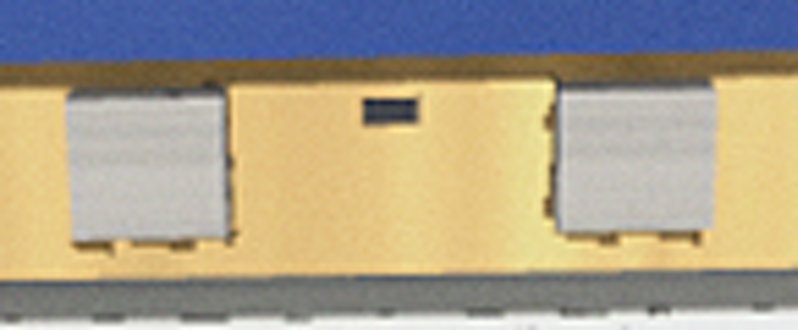

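```bash
python3 - <<'E'
from h import *
C,im=wload('pics/w_press.png')
f=lambda u,v:(245+(u+.5)/5.5-.5+.0,190+(v+.5)/5.5-.5)
P=[onz(C,f(*p),.078) for p in((226,96),(229,238),(556,87),(558,232),(67,97),(714,88))]
for p in P: print(p.round(4))
print('gap',np.linalg.norm(P[0]-P[2]),'outer',np.linalg.norm(P[4]-P[5]),'depth',np.linalg.norm(P[0]-P[1]),np.linalg.norm(P[2]-P[3]))
print('mid front',(P[0]+P[2])/2,(P[4]+P[5])/2)
g=lambda u,v:(180+(u+.5)/2.85-.5,190+(v+.5)/2.85-.5)
A=onz(C,g(93,44),.07);B=onz(C,g(688,36),.07); print(A,B,np.linalg.norm(A-B),(A+B)/2,np.rad2deg(np.arctan2(B[1]-A[1],B[0]-A[0])))
D=P[5]-P[4];print(np.rad2deg(np.arctan2(D[1],D[0])))
# frame outer top corners
for uv in ((187,247),(446,240),(204,415),(437,412)): print('frame',onz(C,uv,.101).round(4))
# top cam checks
Ct=cam('top');h=lambda u,v:(370+(u+.5)/5-.5,165+(v+.5)/5-.5)
a=onz(Ct,h(53,140),.07);b=onz(Ct,h(107,442),.07);print('top',a,b,(a+b)/2,np.linalg.norm(a-b),np.rad2deg(np.arctan2((a-b)[1],(a-b)[0])))
for p in ((425,207),(558,207)): print('knob',onz(Ct,h(*p),.164))
print('foot',onz(Ct,h(478,213),.136))
fr=[onz(Ct,h(*p),.101) for p in((105,100),(380,55),(447,410),(170,457))];print(np.array(fr).round(4))
d=fr[1]-fr[0];print(np.rad2deg(np.arctan2(d[0],-d[1])));d=fr[2]-fr[3];print(np.rad2deg(np.arctan2(d[0],-d[1])))
d=fr[0]-fr[3];print(np.rad2deg(np.arctan2(d[1],d[0])))
E
```

```text
[ 0.5339 -0.1638  0.078 ]
[ 0.5371 -0.1838  0.078 ]
[ 0.5785 -0.1553  0.078 ]
[ 0.5825 -0.1756  0.078 ]
[ 0.5123 -0.1674  0.078 ]
[ 0.6   -0.152  0.078]
gap 0.045401656235042685 outer 0.0890026884593021 depth 0.02028055222958738 0.020677532640137827
mid front [ 0.55620432 -0.15956092  0.078     ] [ 0.55614123 -0.15971288  0.078     ]
[ 0.47709721 -0.17309879  0.07      ] [ 0.63662325 -0.14513489  0.07      ] 0.16195844256849556 [ 0.55686023 -0.15911684  0.07      ] 9.94256883111327
9.971596655988215
frame [ 0.4689 -0.199   0.101 ]
frame [ 0.6512 -0.1643  0.101 ]
frame [ 0.4925 -0.3424  0.101 ]
frame [ 0.6814 -0.3088  0.101 ]
top [ 0.63450325 -0.14669566  0.07      ] [ 0.47552409 -0.17479731  0.07      ] [ 0.55501367 -0.16074649  0.07      ] 0.16144372395428952 10.024231380415715
knob [ 0.58555269 -0.31980689  0.164     ]
knob [ 0.5862076  -0.38529505  0.164     ]
foot [ 0.58733281 -0.35291487  0.136     ]
[[ 0.6499 -0.1702  0.101 ]
 [ 0.6749 -0.3122  0.101 ]
 [ 0.4911 -0.3445  0.101 ]
 [ 0.4656 -0.203   0.101 ]]
9.976454629830728
10.21071507987545
10.09927546592399
```

```bash
cat >> h.py <<'E'
def guard_down(z0,z1,step=.0015,f=3.0,v=.03):
    p=np.array(arm.read_tool_pos()); b=np.array(arm.read_ft_force())
    z=z0
    while z>z1:
        z-=step; arm.line_to([p[0],p[1],z],v); d=np.array(arm.read_ft_force())-b
        if d[2]>f: break
    return z,d
E
python3 - <<'E'
from h import *
q=down(.039)
arm.move_gripper(.6,40)
print(arm.read_opening(),arm.read_time())
arm.movep([.5343,.2105,.13],q)
arm.line_to([.5343,.2105,.082],.1)
print(arm.read_ft_force(),arm.read_time(),pose()[0])
z,d=guard_down(.080,.060)
print(z,d,arm.read_tool_pos(),arm.read_time())
wsnap('pics/w_g1.png')
E
```

```text
0.5991428061150313 4.1583
[ 0.0704488  -0.09028076  0.14550572] 5.4083 [0.53476838 0.21083827 0.08268944]
0.06799999999999999 [-2.15082822 -1.61492161  9.51641382] [0.53486686 0.21095115 0.0694442 ] 7.425
```

View pics/w_g1.png

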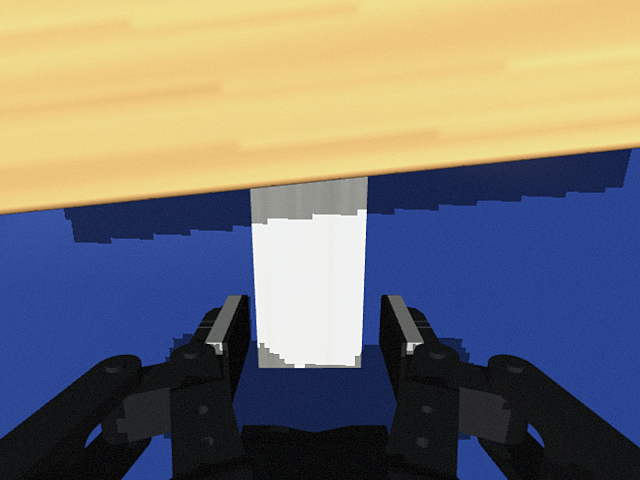

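```bash
python3 - <<'E'
from h import *
arm.line_to([.5343,.2105,.0712],.03)
print(arm.read_ft_force(),arm.read_tool_pos())
arm.move_gripper(.3,40)
print(arm.read_opening()*85,arm.read_ft_force(),arm.read_tool_pos(),arm.read_time())
d=np.array([np.sin(.039),-np.cos(.039),0])
p=np.array([.5343,.2105,.0712])
arm.line_to(p+d*.03,.05); print(arm.read_ft_force(),arm.read_opening()*85)
arm.line_to(p+d*.155,.10); print(arm.read_ft_force(),arm.read_opening()*85,arm.read_time())
wsnap('pics/w_g2.png');cv2.imwrite('pics/top2.png',snapshot('top')[150:330,130:430].repeat(2,0).repeat(2,1))
E
```

```text
[0.67577716 0.05996286 0.30303436] [0.53431172 0.21042361 0.07120268]
38.310542581481 [-0.39899198  1.00033328  4.23760056] [0.53459698 0.21062419 0.07152612] 7.9917
[0.70055399 3.40836458 4.94641226] 38.25821426496582
[-0.23970737  4.30423628  5.330804  ] 38.32972790154424 10.1417
```

View pics/w_g2.png

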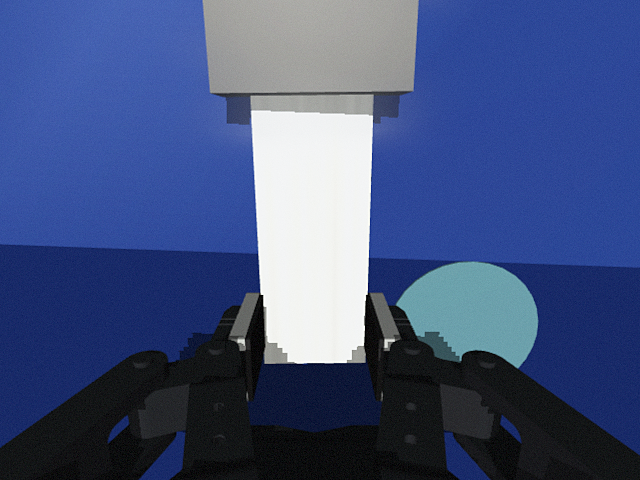

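View pics/top2.png

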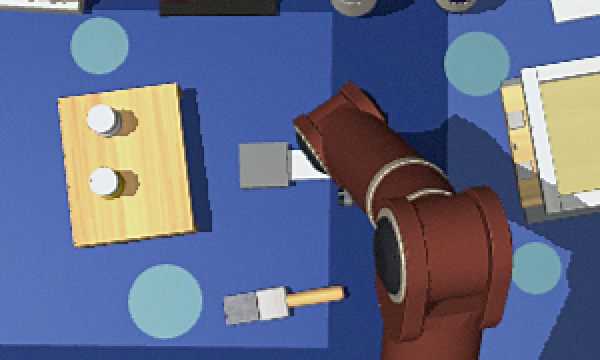

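```bash
python3 - <<'E'
from h import *
arm.move_gripper(.6)
p=pose()[0]
arm.line_to([p[0],p[1],.15],.2)
arm.move_gripper(.83)
arm.line_to([.537,.150,.17],.25); print(arm.read_time(),arm.read_ft_force())
C,im=wsnap('pics/w_g3.png')
E
```

```text
11.9417 [ 0.29214751 -0.36741777 -0.17340625]
```

View pics/w_g3.png

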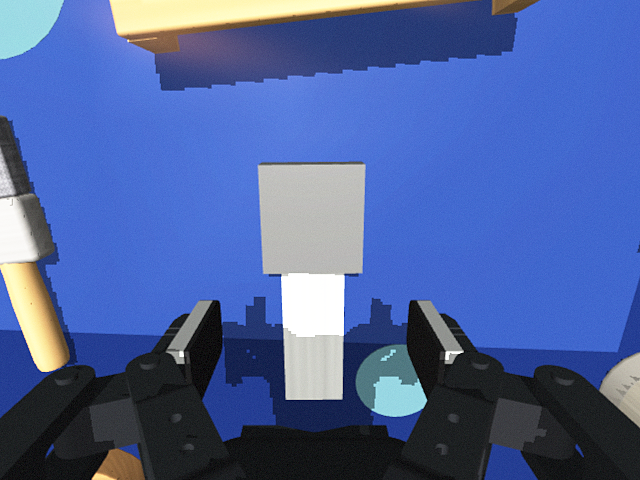

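```bash
python3 - <<'E'
from h import *
C,im=wload('pics/w_g3.png')
P=[onz(C,p,.018) for p in((259.5,164),(365,163.5),(263.5,274),(362,274))]
for p in P: print(p.round(4))
m=sum(P)/4; print(m, 'w',np.linalg.norm(P[0]-P[1]),np.linalg.norm(P[2]-P[3]),'l',np.linalg.norm(P[0]-P[2]))
d=(P[2]+P[3]-P[0]-P[1]); print('yaw',np.arctan2(d[0],-d[1]))
T=(onz(C,(286.5,400),.006)+onz(C,(343,400.5),.006))/2; d=T-m; print('tip',T,'yaw',np.arctan2(d[0],-d[1]))
E
```

```text
[0.5047 0.2002 0.018 ]
[0.5635 0.203  0.018 ]
[0.5073 0.1346 0.018 ]
[0.5669 0.1371 0.018 ]
[0.53561006 0.16870458 0.018     ] w 0.0588526750593394 0.05966169342630042 l 0.0657224735042764
yaw 0.04487940833281122
tip [0.54253541 0.03550593 0.006     ] yaw 0.05194582954556424
```

```bash
python3 - <<'E'
from h import *
q=down(.045); x,y=.5356,.1685
arm.movep([x,y,.12],q); arm.line_to([x,y,.075],.1)
print(arm.read_opening()*85,arm.read_ft_force())
z,d=guard_down(.072,.055)
print(z,d,arm.read_tool_pos(),arm.read_time())
zc=arm.read_tool_pos()[2]
arm.line_to([x,y,zc+.0035],.03)
arm.move_gripper(.5,80)
print(arm.read_opening()*85,arm.read_ft_force(),arm.read_tool_pos(),arm.read_time())
wsnap('pics/w_g4.png')
E
```

```text
70.73023287759108 [-0.15300205 -0.65646845 -0.1565189 ]
0.06449999999999999 [-0.30830286 -0.18624247  3.11058198] [0.53630757 0.16849774 0.06476714] 14.2167
58.03584082687726 [-0.83238086  0.32379886  5.10073758] [0.53569499 0.1686228  0.06875589] 14.75
```

View pics/w_g4.png

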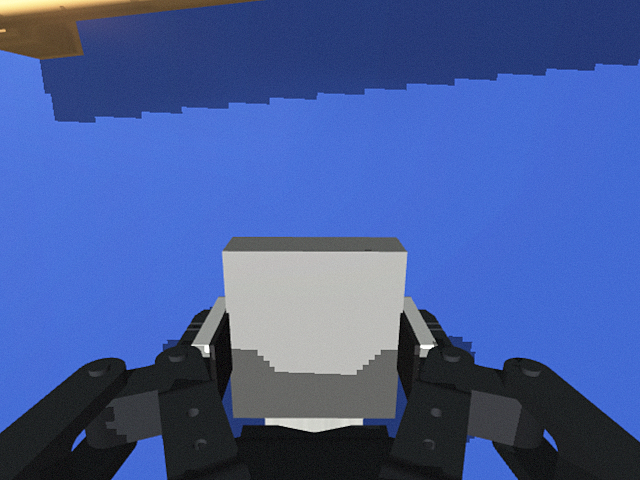

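```bash
python3 - <<'E'
from h import *
p=pose()[0]
arm.line_to([p[0],p[1],.17],.2)
print(arm.read_opening()*85,arm.read_ft_force(),arm.read_wrist_torque())
yaw=np.deg2rad(10.0); q=down(yaw); d=np.array([np.sin(yaw),-np.cos(yaw)])
m=np.array([.5563,-.1597]); s=m-d*(.0325+.105)
arm.line_to([*s,.155],.15,q); print(pose(),arm.read_time())
cv2.imwrite('pics/s5.png',cv2.resize(snapshot('side')[105:245,230:400],None,fx=4.2,fy=4.2,interpolation=cv2.INTER_CUBIC))
cv2.imwrite('pics/t5.png',cv2.resize(snapshot('top')[150:270,300:480],None,fx=4.2,fy=4.2,interpolation=cv2.INTER_CUBIC))
E
```

```text
58.119682184865425 [-0.25037834  0.06926077 -1.36623358] [0.08756614 0.05295751 0.01755571]
(array([ 0.53249701, -0.02299316,  0.15515334]), array([ 0.45435834,  0.54221366, -0.45364518,  0.54200452])) 16.9
```

View pics/s5.png

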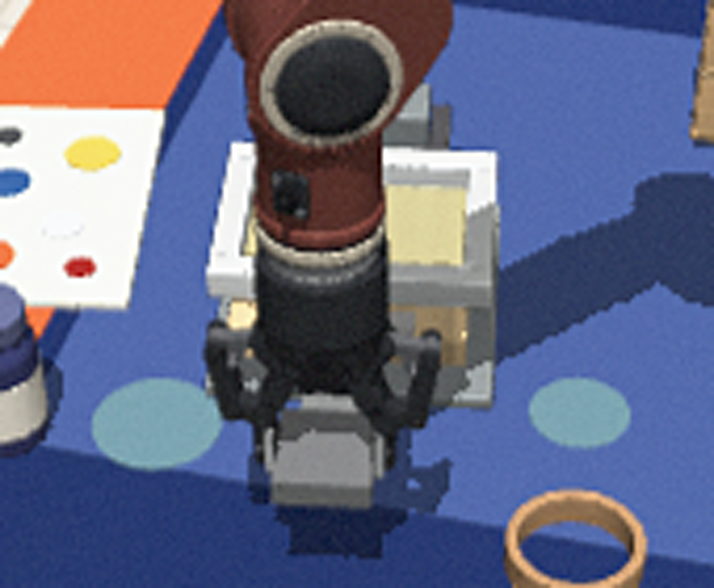

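View pics/t5.png

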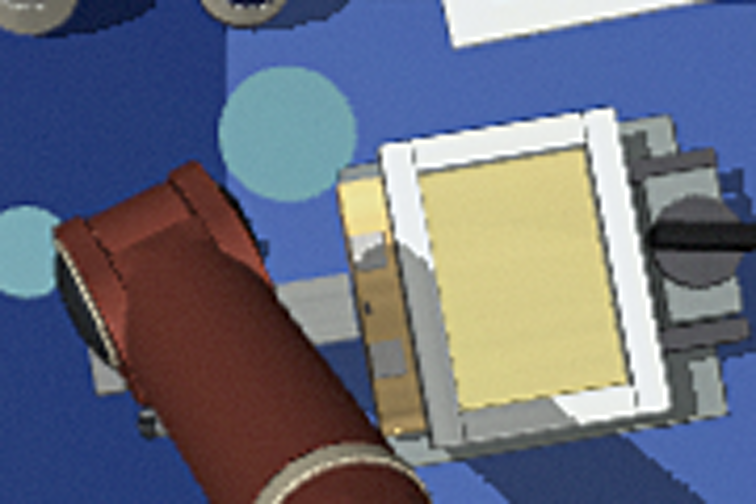

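```bash
python3 - <<'E'
from h import *
C=cam('top'); h=lambda u,v:(300+(u+.5)/4.2-.5,150+(v+.5)/4.2-.5)
a=onz(C,h(347,276),.092);b=onz(C,h(356,338),.092);c=onz(C,h(283,287),.092)
s1=onz(C,h(356,270),.078);s2=onz(C,h(369,343),.078)
print(a,b,np.linalg.norm(a-b),(a+b)/2,'stops',s1,s2,np.linalg.norm(s1-s2),(s1+s2)/2)
d=a-c;print(np.rad2deg(np.arctan2(d[0],-d[1])))
yaw=np.deg2rad(10);l=np.array([np.cos(yaw),np.sin(yaw),0]);x=np.array([np.sin(yaw),-np.cos(yaw),0])
e=(a+b)/2-(s1+s2)/2; print('lat',e@l,'along',e@x)
p=pose()[0]; M=np.array([.5563,-.1597,0]); print('cmd lat',(p-M)@l,'along',(p-M)@x+.1325)
E
```

```text
[ 0.57105155 -0.14959312  0.092     ] [ 0.53273817 -0.15509655  0.092     ] 0.038706629865520155 [ 0.55189486 -0.15234484  0.092     ] stops [ 0.57690205 -0.15672793  0.078     ] [ 0.53138864 -0.1647375   0.078     ] 0.04621280909580115 [ 0.55414535 -0.16073272  0.078     ]
10.397080621195318
lat -0.0007597587574835537 along -0.008651243050544096
cmd lat 0.0002819855336480697 along -0.006199091450652228
```

```bash
python3 - <<'E'
from h import *
yaw=np.deg2rad(10.0); d=np.array([np.sin(yaw),-np.cos(yaw)])
m=np.array([.5563,-.1597]); s=m-d*(.0325+.086)
arm.line_to([*s,.153],.08)
arm.line_to([*s,.1425],.06); print(arm.read_ft_force(),arm.read_time())
b=np.array(arm.read_ft_force()); z=.1425
while z>.132:
    z-=.0007; arm.line_to([*s,z],.02); f=np.array(arm.read_ft_force())-b
    print(round(z,4),f.round(2),arm.read_tool_pos().round(4) if hasattr(arm.read_tool_pos(),'round') else arm.read_tool_pos())
    if f[2]>1.5: break
print(arm.read_time(),arm.read_opening()*85,pose())
E
```

```text
[-0.0208296   0.07894376 -1.52325765] 17.7167
0.1418 [-0.35 -0.35 -0.03] [ 0.5358 -0.0428  0.1419]
0.1411 [-0.73  0.73 -0.42] [ 0.5357 -0.043   0.1411]
0.1404 [ 0.32 -0.09  0.54] [ 0.5357 -0.043   0.1404]
0.1397 [ 0.89 -0.77  0.05] [ 0.5357 -0.043   0.1396]
0.139 [ 0.47 -0.1  -0.13] [ 0.5358 -0.043   0.139 ]
0.1383 [-0.65 -0.05  2.22] [ 0.5358 -0.043   0.1384]
19.2167 58.19796473416868 (array([ 0.53580232, -0.04295671,  0.13844091]), array([ 0.45452416,  0.54161303, -0.4544819 ,  0.541765  ]))
```

```bash
python3 - <<'E'
from h import *
yaw=np.deg2rad(10.0); d=np.array([np.sin(yaw),-np.cos(yaw),0]); l=np.array([np.cos(yaw),np.sin(yaw),0])
s=np.array([.5563,-.1597,.1391])-d*.0325
arm.line_to(s-d*.086,.02); b=np.array(arm.read_ft_force()); r=.086
while r>-.006:
    st=.008 if r>.030 else (.004 if r>.008 else .001); r-=st
    arm.line_to(s-d*r,.04 if st>.001 else .02); f=np.array(arm.read_ft_force())-b
    print(round(r,4),'ax',(f@d).round(2),'lat',(f@l).round(2),'z',f[2].round(2))
    if f@d<-4 or abs(f[2])>5 or abs(f@l)>5: break
print(arm.read_time(),arm.read_opening()*85,arm.read_wrist_torque(),pose()[0],(pose()[0]-s)@d)
E
```

```text
0.078 ax 0.14 lat 1.74 z -0.16
0.07 ax 0.34 lat 0.36 z 0.84
0.062 ax 0.2 lat -1.07 z 0.74
0.054 ax 0.61 lat 0.16 z -0.51
0.046 ax 0.02 lat -0.39 z 0.28
0.038 ax 0.11 lat 0.55 z 0.25
0.03 ax 0.06 lat 0.82 z 0.54
0.026 ax -1.38 lat 0.26 z 0.36
0.022 ax -0.13 lat 0.16 z 0.95
0.018 ax -0.07 lat -0.21 z -0.05
0.014 ax -0.55 lat 1.21 z 0.41
0.01 ax -0.13 lat -0.21 z -0.22
0.006 ax 0.19 lat 1.26 z 0.35
0.005 ax 0.03 lat 1.58 z 1.1
0.004 ax -0.49 lat 0.2 z 0.26
0.003 ax -0.2 lat 0.56 z 0.63
0.002 ax -0.87 lat 0.76 z 0.69
0.001 ax 0.21 lat 0.57 z 0.08
-0.0 ax -0.27 lat -0.58 z 0.02
-0.001 ax -0.62 lat 0.82 z 1.26
-0.002 ax -4.65 lat -0.79 z 1.97
25.4167 57.80193399548582 [0.83610174 0.22488603 0.10217218] [ 0.55079173 -0.12839971  0.13909959] 0.0007187305455931593
```

```bash
python3 - <<'E'
from h import *
yaw=np.deg2rad(10.0); d=np.array([np.sin(yaw),-np.cos(yaw),0]); l=np.array([np.cos(yaw),np.sin(yaw),0])
s=np.array([.5563,-.1597,.1391])-d*.0325
g=lambda:np.array(arm.read_ft_force())
print(arm.read_time(),g()@d,g()@l,g()[2],pose()[0])
for r in(-.0026,-.0032,-.0038):
    arm.line_to(s-d*r,.02); f=g(); print(r,'ax',f@d,'lat',f@l,'z',f[2],arm.read_wrist_torque())
    if f@d<-9: break
t=s-d*r; t[2]-=.0006; arm.line_to(t,.02); f=g(); print('down',f@d,f@l,f[2],pose()[0],arm.read_time())
cv2.imwrite('pics/s6.png',cv2.resize(snapshot('side')[105:245,230:400],None,fx=4.2,fy=4.2,interpolation=cv2.INTER_CUBIC))
cv2.imwrite('pics/t6.png',cv2.resize(snapshot('top')[150:270,300:480],None,fx=4.2,fy=4.2,interpolation=cv2.INTER_CUBIC))
wsnap('pics/w6.png')
E
```

```text
25.4167 -4.713924590787367 -1.1581024043137063 0.0822092854228133 [ 0.55079173 -0.12839971  0.13909959]
-0.0026 ax -6.050050167867563 lat -0.7737137602236714 z 0.11659372228272605 [1.00591135 0.29488884 0.07308709]
-0.0032 ax -6.540422289347033 lat -0.7585954812090387 z 0.7388666162591757 [1.27396212 0.40494618 0.06233758]
-0.0038 ax -6.889960891422018 lat -0.8424100436014644 z 0.9973447784883871 [1.39324293 0.39894029 0.11781503]
down -7.365265760675957 -1.4577704092120747 2.404070411393016 [ 0.55086725 -0.12858801  0.13881986] 26.4167
```

View pics/t6.png

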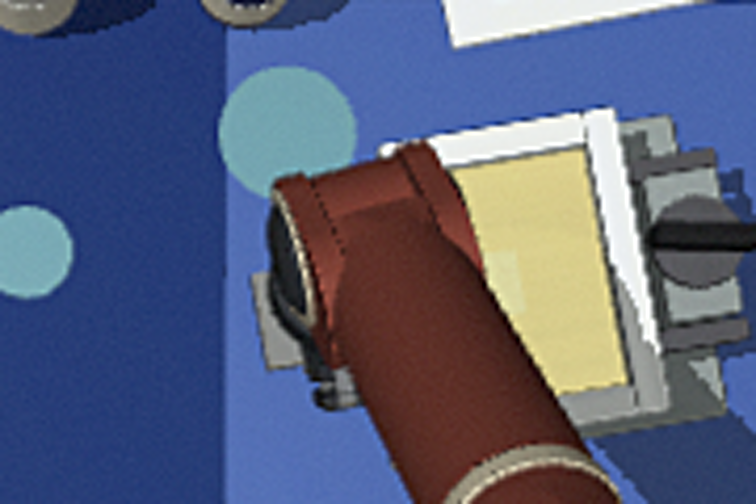

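View pics/w6.png

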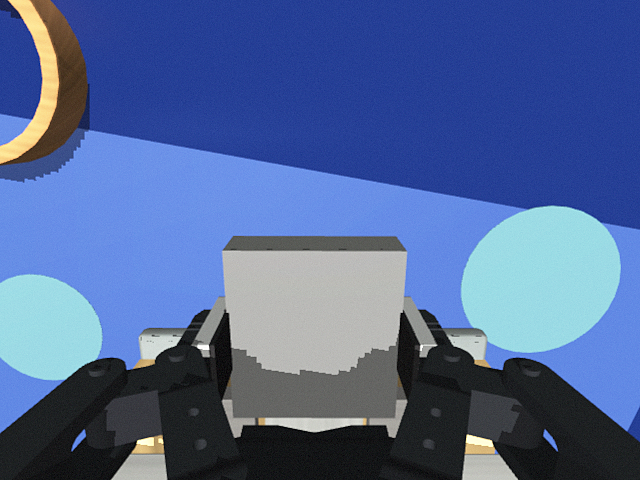

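```bash
python3 - <<'E'
from h import *
yaw=np.deg2rad(10.0); d=np.array([np.sin(yaw),-np.cos(yaw),0])
p=pose()[0]; t=p+d*.0008; arm.line_to(t,.02); print(np.array(arm.read_ft_force())@d,pose()[0]-p)
arm.move_gripper(.85,80)
p=pose()[0]; arm.line_to([p[0],p[1],.25],.15)
arm.line_to([.556,-.165,.29],.25); print(arm.read_time())
wsnap('pics/w7.png')
E
```

```text
-5.212666233412566 [2.17683464e-05 2.04542184e-04 9.80503864e-05]
28.3667
```

View pics/w7.png

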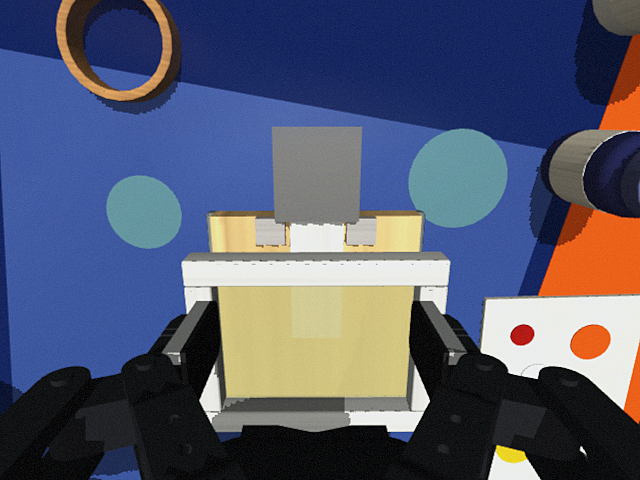

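```bash
python3 - <<'E'
from h import *
C,im=wload('pics/w7.png')
cv2.imwrite('pics/w7z.png',cv2.resize(im[195:255,245:390],None,fx=5.5,fy=5.5,interpolation=cv2.INTER_CUBIC))
yaw=np.deg2rad(10.0); d=np.array([np.sin(yaw),-np.cos(yaw),0]);l=np.array([np.cos(yaw),np.sin(yaw),0])
for uv,z in(((273,126.5),.088),((361,126.5),.088),((275,221.5),.088),((359,221.5),.088),((292,338),.076),((341,338),.076)):
    e=onz(C,uv,z)-np.array([.5563,-.1597,0]); print(uv,(e@d).round(4),(e@l).round(4))
E
```

```text
(273, 126.5) -0.0647 -0.0283
(361, 126.5) -0.0646 0.0302
(275, 221.5) 0.0003 -0.0289
(359, 221.5) 0.0003 0.0309
(292, 338) 0.1008 -0.0192
(341, 338) 0.1008 0.0207
```

View pics/w7z.png

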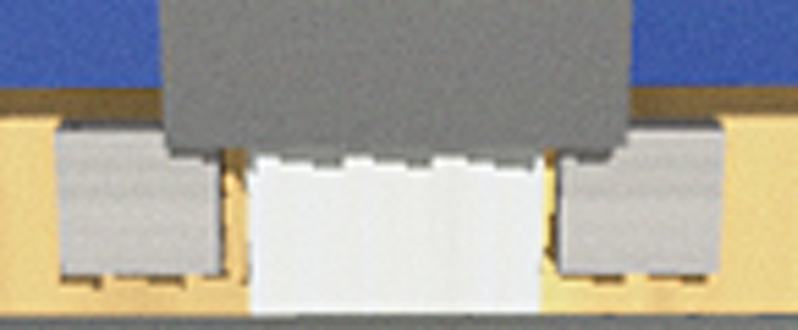

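```bash
python3 - <<'E'
from h import *
for y in (0,-.4,-.8,-1.2,-1.35): 
    a=arm.ik([.586,-.3525,.215],down(y)); print(y,None if a is None else np.round(a,2))
arm.movep([.586,-.35,.36],down(0)); print(arm.read_time(),np.round(arm.read_joint_positions(),2))
wsnap('pics/w8.png')
E
```

```text
0 [ 0.77  0.8  -0.49  1.41  0.4   1.04  0.2 ]
-0.4 [ 0.71  0.78 -0.39  1.41  0.32  1.02 -0.14]
-0.8 [ 0.66  0.77 -0.29  1.41  0.24  1.   -0.48]
-1.2 [ 0.61  0.76 -0.18  1.41  0.15  0.99 -0.81]
-1.35 [ 0.59  0.76 -0.14  1.41  0.12  0.98 -0.93]
29.2333 [ 0.77  0.68 -0.53  1.22  0.33  1.33  0.26]
```

View pics/w8.png

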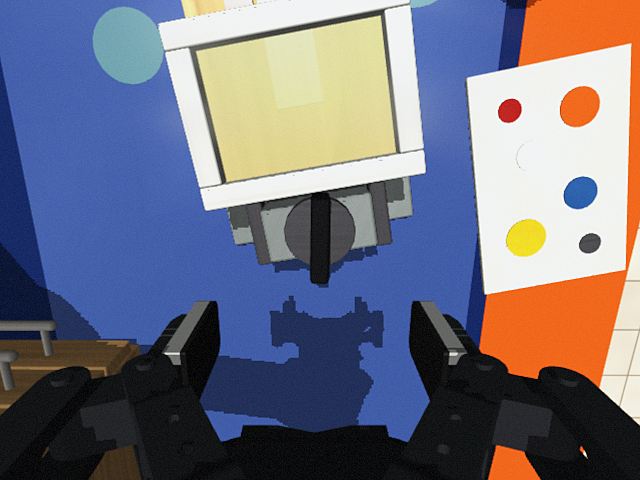

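```bash
python3 - <<'E'
from h import *
C,im=wload('pics/w8.png')
cv2.imwrite('pics/w8z.png',cv2.resize(im[175:295,260:380],None,fx=5,fy=5,interpolation=cv2.INTER_CUBIC))
E
```

```text
(no output)
```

View pics/w8z.png

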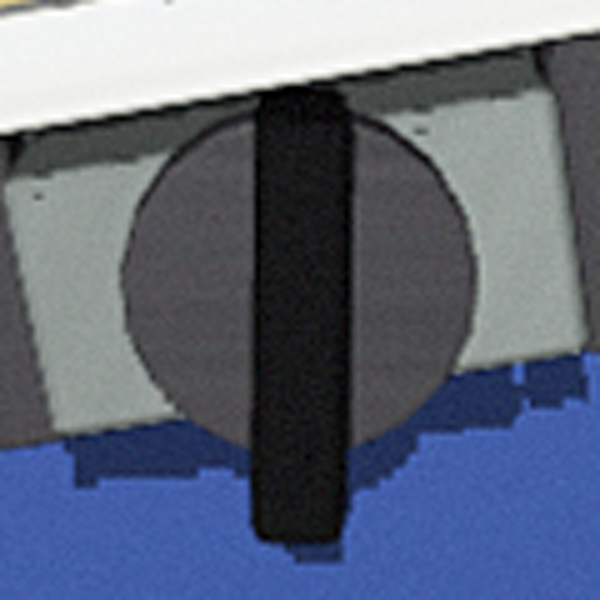

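```bash
python3 - <<'E'
from h import *
C,im=wload('pics/w8.png'); h=lambda u,v:(260+(u+.5)/5-.5,175+(v+.5)/5-.5)
F=[onz(C,h(*p),.136) for p in((122,278),(477,278),(299,452))]; print('foot',(F[0]+F[1])/2,np.linalg.norm(F[0]-F[1]),F[2])
e=onz(C,h(299,541),.164); print('end top',e, 'centre y',e[1]+.032, 'other end base',onz(C,h(304,90),.136),onz(C,h(304,90),.164))
E
```

```text
foot [ 0.59080628 -0.35264943  0.136     ] 0.05483988331354969 [ 0.59097794 -0.38118935  0.136     ]
end top [ 0.59069984 -0.38476187  0.164     ] centre y -0.35276186514947727 other end base [ 0.59123525 -0.32342064  0.136     ] [ 0.59081503 -0.31877425  0.164     ]
```

```bash
python3 - <<'E'
from h import *
P=np.array([.5906,-.353,0])
arm.move_gripper(.45,60)
arm.line_to(P+[0,0,.25],.2); arm.line_to(P+[0,0,.214],.08)
print(arm.read_ft_force(),arm.read_time())
arm.move_gripper(0.0,60); print(arm.read_opening()*85,arm.read_ft_force(),arm.read_wrist_torque(),arm.read_time(),pose()[0])
yw=lambda:np.arctan2(*(Ro.from_quat(pose()[1]).as_matrix()[[1,0],1]))
for y in np.arange(-.1,-1.11,-.2):
    arm.line_to(P+[0,0,.214],.1,down(y)); print(round(y,2),yw().round(3),np.round(arm.read_ft_force(),1),np.round(arm.read_wrist_torque(),2),arm.read_time())
E
```

```text
[ 0.22606505  0.29183543 -0.20797412] 31.0083
13.073339364293453 [-3.61522494  0.11724806  4.83770749] [ 0.16931514  0.65245666 -0.15586716] 31.35 [ 0.59020619 -0.3530969   0.21481519]
-0.1 -0.099 [-3.5 -0.2  5.2] [ 0.14  0.77 -0.18] 31.6
-0.3 -0.296 [-3.7  0.4  6.6] [ 0.19  0.69 -0.17] 31.95
-0.5 -0.495 [-2.9  0.3  5.7] [ 0.15  0.59 -0.16] 32.3
-0.7 -0.695 [-2.   0.1  5.7] [ 0.05  0.56 -0.13] 32.65
-0.9 -0.894 [-2.  -0.1  5.7] [ 0.03  0.45 -0.14] 33.0
-1.1 -1.093 [-1.7 -0.4  5. ] [-0.1   0.37 -0.15] 33.35
```

```bash
python3 - <<'E'
from h import *
P=np.array([.5906,-.353,0])
yw=lambda:np.arctan2(*(Ro.from_quat(pose()[1]).as_matrix()[[1,0],1]))
t0=np.array(arm.read_wrist_torque())[2]
for y in np.arange(-1.14,-1.345,-.02):
    arm.line_to(P+[0,0,.214],.1,down(y)); t=np.array(arm.read_wrist_torque()); print(round(y,2),yw().round(3),np.round(arm.read_ft_force(),1),t.round(2),arm.read_opening()*85)
    if abs(t[2]-t0)>1.2: break
print(arm.read_time())
E
```

```text
-1.14 -1.133 [-0.7 -0.   5.8] [-0.06  0.32 -0.1 ] 12.94112023850186
-1.16 -1.153 [-1.2 -0.8  5.3] [-0.13  0.32  0.02] 12.94593648233656
-1.18 -1.173 [-1.5 -1.1  6.2] [-0.05  0.34  0.01] 12.445967119915446
-1.2 -1.193 [-1.  -1.5  5.2] [-0.09  0.35 -0.03] 12.530692149330147
-1.22 -1.213 [-0.6 -1.5  5.6] [-0.1   0.31  0.03] 12.77607999421589
-1.24 -1.231 [-0.9 -0.4  6.1] [-0.11  0.32  0.34] 12.795109761960779
-1.26 -1.248 [-1.2 -1.6  5. ] [-0.18  0.35  0.94] 12.803811199199576
-1.28 -1.265 [-2.1 -2.4  5.8] [-0.25  0.4   1.4 ] 12.576422121686655
35.35
```

```bash
python3 - <<'E'
from h import *
arm.move_gripper(.45); 
p=pose()[0]; arm.line_to([p[0],p[1],.26],.15); arm.line_to([.591,-.35,.36],.2); print(arm.read_time())
wsnap('pics/w9.png')
arm.movep([.53,-.10,.33],down(.17)); print(arm.read_time()); wsnap('pics/w10.png')
E
```

```text
36.825
37.8917
```

View pics/w9.png

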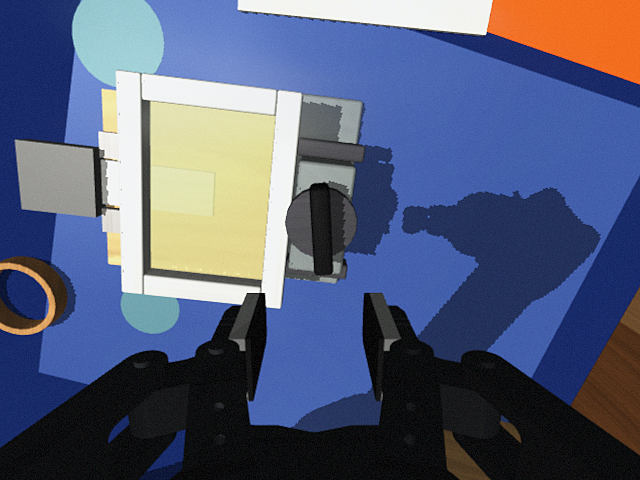

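View pics/w10.png

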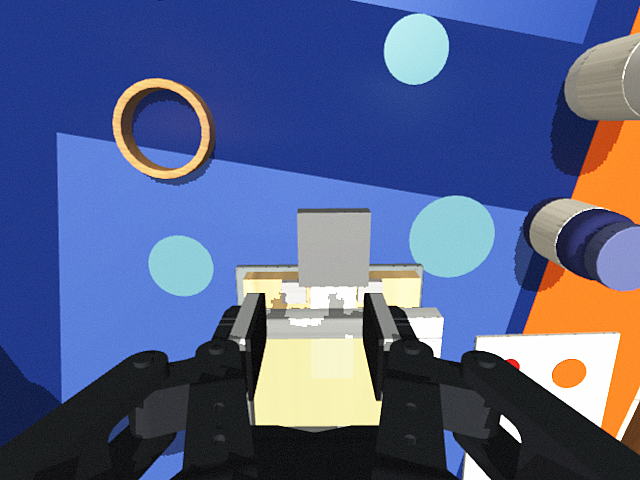

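```bash
python3 - <<'E'
from h import *
C,im=wload('pics/w9.png')
g=im.max(2); m=np.zeros(g.shape,np.uint8); m[175:280,290:350]=(g[175:280,290:350]<45)
c=max(cv2.findContours(m,0,2)[0],key=cv2.contourArea); r=cv2.minAreaRect(c); b=cv2.boxPoints(r); print(r,b)
b=sorted(b,key=lambda p:p[1]); a=onz(C,(b[0]+b[1])/2,.164);e=onz(C,(b[2]+b[3])/2,.164); print(a,e,np.rad2deg(np.arctan2(*(a-e)[[1,0]])))
z1=cv2.resize(im[70:310,10:360],None,fx=2.2,fy=2.2,interpolation=cv2.INTER_CUBIC);cv2.imwrite('pics/w9z.png',z1)
C,im=wload('pics/w10.png')
cv2.imwrite('pics/w10z.png',cv2.resize(im[200:340,230:440],None,fx=3.7,fy=3.7,interpolation=cv2.INTER_CUBIC))
d=np.array([np.sin(.1745),-np.cos(.1745),0]);l=np.array([np.cos(.1745),np.sin(.1745),0])
for uv in((298,209),(369.5,209),(299.5,284),(369,284)):
    v=onz(C,uv,.088)-np.array([.5563,-.1597,0]); print(uv,(v@d).round(4),(v@l).round(4))
E
```

```text
((328.2425231933594, 226.6009063720703), (90.99917602539062, 54.08289337158203), 72.78392791748047) [[288.94586 191.14352]
 [340.6056  175.13629]
 [367.53918 262.0583 ]
 [315.87946 278.06552]]
[ 0.62253131 -0.34067232  0.164     ] [ 0.56829885 -0.37718051  0.164     ] 33.94764093922146
(298, 209) -0.0678 -0.0282
(369.5, 209) -0.0674 0.0297
(299.5, 284) -0.0023 -0.0281
(369, 284) -0.0019 0.0314
```

View pics/w9z.png

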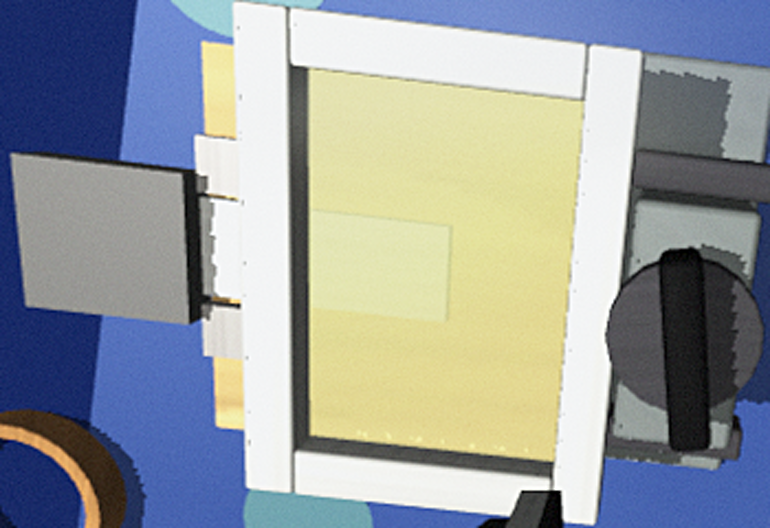

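View pics/w10z.png

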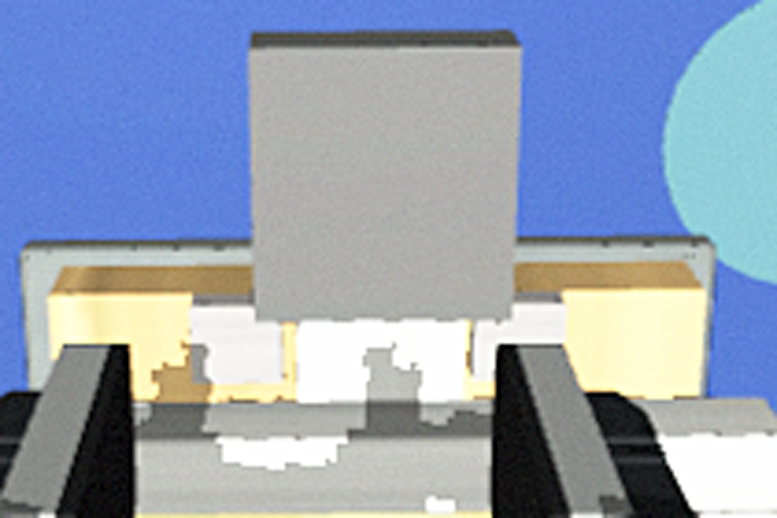

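```bash
python3 - <<'E'
from h import *
C,_=wload('pics/w9.png'); h=lambda u,v:(10+(u+.5)/2.2-.5,70+(v+.5)/2.2-.5)
d=np.array([np.sin(.1745),-np.cos(.1745),0]);l=np.array([np.cos(.1745),np.sin(.1745),0]);M=np.array([.5563,-.1597,0])
def s(n,p,z): v=onz(C,h(*p),z)-M; print(n,(v@d*1e3).round(1),(v@l*1e3).round(1)); 
s('hU',(184,168),.088);s('hL',(190,322),.088);s('stopU',(195,136),.078);s('stopL',(206,357),.078);s('tipU',(451,226),.076);s('tipL',(447,321),.076)
a=onz(C,h(682,250),.164);e=onz(C,h(689,449),.164);v=e-a;print(np.linalg.norm(v),'bar yaw',np.rad2deg(np.arctan2(v[1],v[0])),'clamp',np.deg2rad(-80-np.rad2deg(np.arctan2(v[1],v[0]))))
C,_=wload('pics/w10.png'); h=lambda u,v:(230+(u+.5)/3.7-.5,200+(v+.5)/3.7-.5)
s('hfl',(256,319),.088);s('hfr',(512,317),.088);s('stL',(195,304),.078);s('stR',(562,304),.078)
E
```

```text
hU 1.6 31.8
hL 1.3 -29.3
stopU 1.0 43.4
stopL 2.0 -46.8
tipU 101.6 19.8
tipL 101.7 -19.8
0.06524601979010355 bar yaw -161.0401491569573 clamp 1.414417429096212
hfl -0.6 -28.7
hfr -0.7 30.6
stL -0.2 -43.7
stR 0.4 43.9
```

```bash
python3 - <<'E'
from h import *
arm.movep([.45,.05,.36],down(.1)); print(arm.read_time(),arm.read_ft_force())
im=snapshot('side'); cv2.imwrite('pics/s11.png',im); cv2.imwrite('pics/s11z.png',cv2.resize(im[105:215,260:370],None,fx=5.4,fy=5.4,interpolation=cv2.INTER_CUBIC))
E
```

```text
38.6667 [ 0.93382973 -0.0609655  -0.23837787]
```

View pics/s11.png

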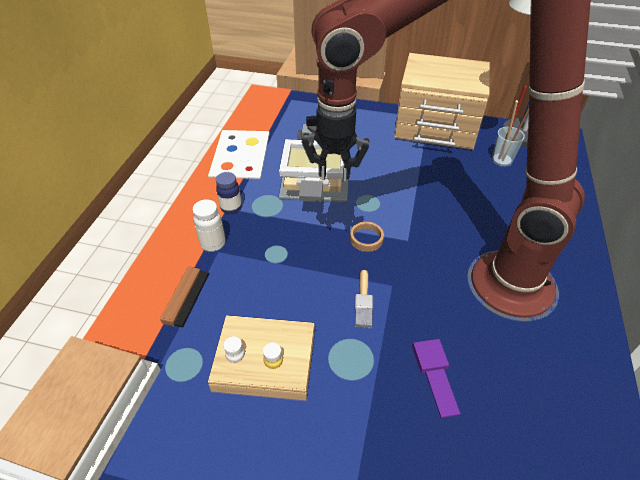

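View pics/s11z.png

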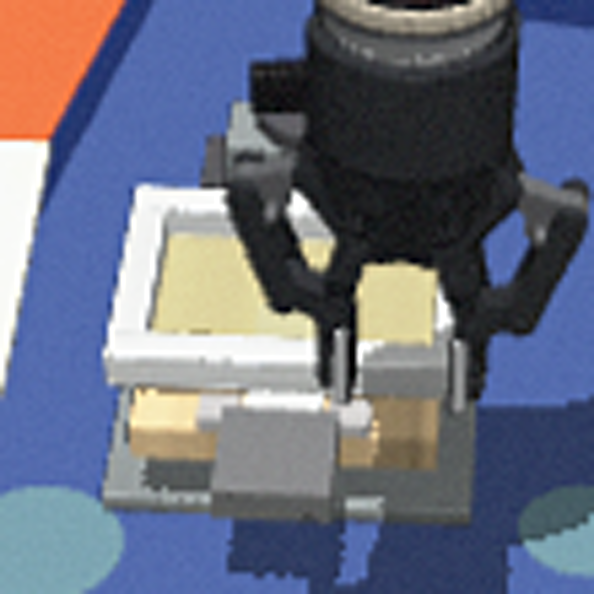

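```bash
python3 - <<'E'
from h import *
print(ticket.finish_job(),arm.read_time())
E
```

```text
the job is handed in; nothing more can be done
the job is handed in; nothing more can be done
```

The job is done and handed in at about 38.7 s of the 72 s allowed. I drew the gauge out by its blade, laid it on the bench and let go. Then I took it by the handle and slid it between the stops until the shoulders met them, at about 7 N. After letting go, I turned the clamp knob clockwise to its end stop and moved the arm clear.

What the last checks showed:
- **Shoulders:** after release they measured 0.3 mm from where fully home should be, evenly on both sides. After clamping, one wrist view had them flush with both stops to within 1 mm. The other suggested a gap of 0.4–1.1 mm, which is within the 2 mm calibration error. I did not push the gauge again to settle that.
- **Knob:** it measured about 1.41 rad against the stop at 1.4, and the wrist torque rose clearly there.
- **Screen frame:** it looked slightly lower in the side view, by less than one pixel. That fits the expected 2–3 mm drop, but I did not measure the nip any more directly.
- **Other items:** in the last side view the jars, pots, brush, squeegee, tape and the purple look-alike appeared unmoved. This was by eye, not measured.

The top camera placed the knob about 5 mm from where the wrist camera did. I used the wrist value because it fitted the press's centreline, and the knob was gripped without trouble.

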